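# Sort out three reagent bottles standing on the wrong spill plates

## Task

The three white reagent bottles have been put back on the wrong steel spill plates: move them round so that the round bottle stands in the middle of the round plate, the square one in the middle of the square plate and the oblong flask in the middle of the oblong plate. Every plate is taken, so stand one bottle on the empty cork mat for the meantime. Keep the bottles upright, set them down gently, and leave the small beaker, the jar and the porcelain basin where they are.

Things in the scene. Friction and masses are not known exactly. Their poses are not given: they have to be found in the camera images.
- bottle_round: Filled white plastic reagent bottle, body round, 64 mm in diameter, 107 mm high in all, about 0.27 kg, with a round white screw cap 38 mm in diameter and 28 mm high, on the bottle's axis, its top being the top of the bottle; grip it across the cap from above. A sloping shoulder lies right below the cap. Origin: centre of its underside; z up along its axis
- bottle_square: Filled white plastic reagent bottle, body square, 58 x 58 mm in plan, 99 mm high in all, about 0.25 kg, with a round white screw cap 38 mm in diameter and 28 mm high, on the bottle's axis, its top being the top of the bottle; grip it across the cap from above. A sloping shoulder lies right below the cap. Origin: centre of its underside; z up along its axis; x and y across the flat sides
- bottle_oblong: Filled white plastic reagent bottle, flat flask with an oblong body, 78 mm (x) x 40 mm (y) in plan, 117 mm high in all, about 0.28 kg, with a round white screw cap 38 mm in diameter and 28 mm high, on the bottle's axis, its top being the top of the bottle; grip it across the cap from above. A sloping shoulder lies right below the cap. Origin: centre of its underside; z up along its axis
- plate_round: Bare stainless-steel spill plate, round, 100 mm in diameter, 6 mm thick, flat, fixed to the bench. Origin: centre of its underside (on the bench), so its top is 6 mm above it; z up. A bottle stands on it at the start and hides its middle
- plate_square: Bare stainless-steel spill plate, square, 90 x 90 mm, 6 mm thick, flat, fixed to the bench. Origin: centre of its underside (on the bench), so its top is 6 mm above it; z up. A bottle stands on it at the start and hides its middle
- plate_oblong: Bare stainless-steel spill plate, oblong, 134 mm (x) x 80 mm (y), 6 mm thick, flat, fixed to the bench. Origin: centre of its underside (on the bench), so its top is 6 mm above it; z up. A bottle stands on it at the start and hides its middle
- cork_mat: Round brown cork mat, 110 mm in diameter, 8 mm thick, flat, fixed to the bench; the free spot, empty at the start. Origin: centre of its underside, its top 8 mm above it
- beaker: Small empty glass beaker, 44 mm wide at the rim, 55 mm high, loose; not part of the job, must stay. Origin: centre of its underside
- jar: Small amber glass jar with a black cap, 40 mm in diameter, 60 mm high, loose; not part of the job, must stay. Origin: centre of its underside
- basin: White porcelain evaporating basin (a small bowl), 80 mm wide at the rim, 35 mm high, loose; not part of the job, must stay. Origin: centre of its underside
Things that resemble listed ones, but are neither listed nor needed, are in the scene too. Of the things that look like the cork_mat, take the one that is farthest from the robot's base at the start.

How it is judged (in metres and radians):
On the way:
1. one of the bottles stands upright on the cork mat, let go (((horizontal distance between bottle_round and cork_mat below 0.04 m and z of bottle_round in the frame of cork_mat between 0.004 and 0.012 m and angle between bottle_round's own z axis and vertical below 0.08 rad and linear speed of bottle_round below 0.02 m/s and angular speed of bottle_round below 0.2 rad/s and contact force between bottle_round and the fingers below 0.05 N) or (horizontal distance between bottle_square and cork_mat below 0.04 m and z of bottle_square in the frame of cork_mat between 0.004 and 0.012 m and angle between bottle_square's own z axis and vertical below 0.08 rad and linear speed of bottle_square below 0.02 m/s and angular speed of bottle_square below 0.2 rad/s and contact force between bottle_square and the fingers below 0.05 N) or (horizontal distance between bottle_oblong and cork_mat below 0.04 m and z of bottle_oblong in the frame of cork_mat between 0.004 and 0.012 m and angle between bottle_oblong's own z axis and vertical below 0.08 rad and linear speed of bottle_oblong below 0.02 m/s and angular speed of bottle_oblong below 0.2 rad/s and contact force between bottle_oblong and the fingers below 0.05 N))), for 0.2 s.
At the end, for the whole second after the job is handed in: Each bottle stands on the plate of its own shape, its axis within 15 mm of the plate's centre (turned any way), its base on the plate (within 4 mm), upright within 0.08 rad, released and at rest; the beaker, jar and basin are within 20 mm of where they began (horizontal distance between bottle_round and plate_round below 0.015 m and z of bottle_round in the frame of plate_round between 0.002 and 0.01 m and angle between each of bottle_round, bottle_square, bottle_oblong's own z axis and vertical below 0.08 rad and linear speed of each of bottle_round, bottle_square, bottle_oblong below 0.02 m/s and angular speed of each of bottle_round, bottle_square, bottle_oblong below 0.2 rad/s and contact force between each of bottle_round, bottle_square, bottle_oblong and the fingers below 0.05 N and horizontal distance between bottle_square and plate_square below 0.015 m and z of bottle_square in the frame of plate_square between 0.002 and 0.01 m and horizontal distance between bottle_oblong and plate_oblong below 0.015 m and z of bottle_oblong in the frame of plate_oblong between 0.002 and 0.01 m and distance of each of beaker, jar, basin from where it was at the start of the episode below 0.02 m); the robot touches nothing.
It fails at once if the beaker, the jar or the basin is shifted by more than 20 mm (distance of any of beaker, jar, basin from where it was at the start of the episode above 0.02 m).
It fails at once if a bottle is tipped by more than 35 degrees (angle between any of bottle_round, bottle_square, bottle_oblong's own z axis and vertical above 0.61 rad).
It fails at once if a bottle is dropped or slammed on to a plate or the mat (contact force over 90 N) (contact force between any of bottle_round, bottle_square, bottle_oblong and plate_round above 90 N or contact force between any of bottle_round, bottle_square, bottle_oblong and plate_square above 90 N or contact force between any of bottle_round, bottle_square, bottle_oblong and plate_oblong above 90 N or contact force between any of bottle_round, bottle_square, bottle_oblong and cork_mat above 90 N).
It also fails if it takes over 109 s, if anything falls off the work surface, if the arm or the gripper's body presses on something with over 40 N, if the wrist force passes 120 N, or if a joint passes its speed limit or range.

## Robot

A 6-joint arm with a two-finger parallel gripper is mounted at the origin on the work surface. World frame = base frame: x ahead of the robot, y to its left, z up, the work surface at z = 0. Lengths are in mm, angles in rad, forces in N, time in s.
With the tool pointing down it reaches from about 325 to 900 mm from the base axis. Payload 6.1 kg.
Tool frame: the origin (TCP) lies midway between the tips of the shut fingers; the grasp point (between the pads) lies 19 mm behind it; z points along the fingers, y is the line along which they close (so a half turn about z gives the same grasp; the last joint's range is limited). The gripper opens to 87 mm and grips with 3 to 60 N. Pads are 19 mm wide; open, the fingers measure 117 mm over their backs; the gripper's body (75 mm by 190 mm) begins 51 mm behind the grasp point.
Start: joints at [1.191, 0.22, 1.526, -0, 1.395, -0.126], TCP at [156.926, 604.971, 222.538] pointing down, gripper open.
Joint ranges: [-2.98, 2.98], [-0.91, 2.08], [0.09, 2.57], [-1.24, 4.39], [0.2, 2.65], [-2.68, 2.68]. Speed limits (rad/s): [2.57, 2.57, 3.01, 3.14, 3.14, 3.14].

## Interface

Orientations are given as a 3x3 rotation matrix whose columns are the frame's x, y, z axes.
In Python, from station import bot gives the robot as it stands.
- The arm moves only by the tool move_arm, never from a script. Its argument "increments" is a list of rows, each a list of 3 entries, a list of its own where there are three numbers: the opening, from 0 (shut) to 1 (fully open), then the shift along the tool's x, y, z in units of 40 mm (1.0 is 40 mm), then the turn about the tool's z in units of 6 degrees (1.0 is 6 degrees). In form: [[claw, [tx, ty, tz], yaw], ...]. A call has 1 to 8 rows; each row shifts and turns the commanded pose from where the row before left it, along the tool's axes as they then stand; what a row does not reach is not made up. A row lasts 1/8 s, in which the tool goes at most 62.5 mm and 10.7 degrees, less where a joint would pass 70% of its speed; a pose out of reach is approached as far as the arm can. A call is refused whole if a number of a shift passes 1 or a number of a turn 1, either way. A call with a gripper value outside its range is refused whole. The fingers move at their own pace and stop on an object; "newtons" is the grip in N (left out, the last holds). Time passes only in rows, so rows that do not move let the fingers close. It gives the time, the measured TCP pose, the force, the opening and the grip force at its end, in the units of the state.
- bot.read_state(): the state, without advancing time (a new reading comes with each control period).
- bot.capture(name): name is "scene" or "top" or "wrist"; returns a dict with "frame" (384x512x3 uint8, red, green, blue), "mtx" (3x3 intrinsics, pixels), "rvec" (rotation vector, rad) and "tvec" (3), from world to camera coordinates, as OpenCV has them. Camera axes: x right, y down, z forward; pixel columns grow to the right and rows downward; lengths in mm; the calibration is good to about 2 mm. A picture is of the moment at which its call begins. There is no depth.
- bot.hand_in(): hands the job in; it is judged then, once.
The state is a dict: "t": time; "q": joint angles; "qvel": joint speeds; "tau": joint torques, N m; "tcp_pos": TCP position; "tcp_rot": TCP orientation; "wrist_force": force on the tool from outside, world axes, zero at the start; "wrist_torque": the same for the moment, N m; "finger_gap": finger opening in mm; "finger_force": force on a finger pad.
Only numpy, scipy, OpenCV 4.12 (cv2) and the standard library are available. Lean on these libraries where they do the work, as an engineer would, in place of code of your own. Each camera call takes 0.05 s, during which the arm holds its last target. There are 200 camera calls.

## Working session

There is one attempt and no reset: what is moved stays moved. The work goes in short steps, Python scripts to look and compute and a tool call to move; the robot and the scene stay as the last step left them, time stands still between calls to the robot, and variables do not carry over. Pictures are saved under pics/ and viewed, at most 14 in all, crops included, and the job is handed in when it is done.

Besides the shell and the picture viewer there is one more tool, called after ">>>" by a JSON object that holds its "api" and its "payload". move_arm: Moves the arm, as the interface text tells. Its arguments: {"type":"object","properties":{"increments":{"type":"array","items":{"type":"array"}},"newtons":{"type":"number"}},"required":["increments"]}

```bash
mkdir -p pics; ls; python3 - <<'E'
from station import bot
import cv2,numpy as np,pickle
s=bot.read_state(); print(s['t'],s['tcp_pos'],np.round(s['tcp_rot'],3).tolist(),s['finger_gap'])
for n in('top','scene'):
    c=bot.capture(n); cv2.imwrite(f'pics/{n}0.png',cv2.resize(c['frame'][:,:,::-1],(768,576),interpolation=cv2.INTER_CUBIC)); pickle.dump(c,open(n+'0.pkl','wb'))
    R=cv2.Rodrigues(np.array(c['rvec'],float))[0]; print(n,(-R.T@np.array(c['tvec']).ravel()).round(),c['mtx'])
E
```

```text
pics
0.0 [156.68068801 604.39185955 221.43898062] [[-0.968, 0.251, -0.001], [0.251, 0.968, -0.002], [0.0, -0.002, -1.0]] 87.40074259833064
top [ 270.   22. 1105.] [[488.37548977   0.         255.65480429]
 [  0.         488.37548977 197.97544344]
 [  0.           0.           1.        ]]
scene [1299.  128.  578.] [[421.04171536   0.         261.33482025]
 [  0.         421.04171536 189.90848383]
 [  0.           0.           1.        ]]
```

View pics/top0.png

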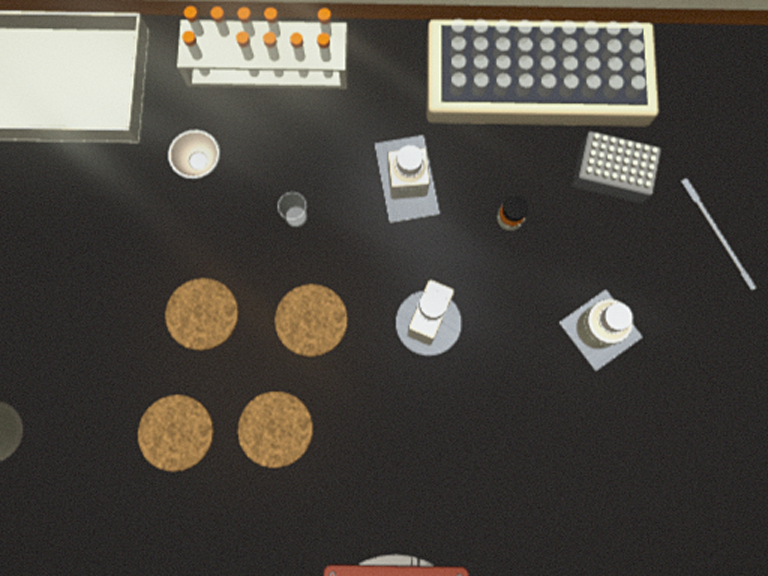

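View pics/scene0.png

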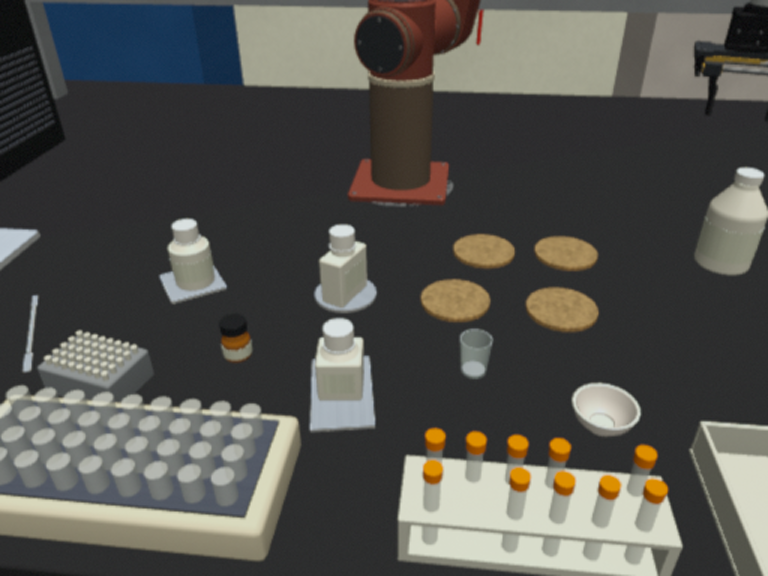

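The top view (768x576 scale) shows the square bottle on the oblong plate (408,178), the flask on the round plate (429,322) and the round bottle on the square plate (601,330). There are four mats, and the farthest from the base looks like (201,313). The beaker is at (292,208), the jar at (512,213) and the basin at (194,154). I'll measure and overlay models to check.

```bash
cat > h.py <<'E'
import cv2,numpy as np,pickle
def back(c,px,z):
    R=cv2.Rodrigues(np.array(c['rvec'],float))[0];t=np.array(c['tvec'],float).ravel()
    p=np.atleast_2d(np.array(px,float)); d=(R.T@np.linalg.inv(c['mtx'])@np.c_[p,np.ones(len(p))].T).T; o=-R.T@t
    return (o+d*((z-o[2])/d[:,2])[:,None])[:,:2]
def proj(c,P): return cv2.projectPoints(np.array(P,float).reshape(-1,3),np.array(c['rvec'],float),np.array(c['tvec'],float),c['mtx'],None)[0][:,0]
def circ(x,y,r,z): a=np.linspace(0,2*np.pi,60); return np.c_[x+r*np.cos(a),y+r*np.sin(a),0*a+z]
def rect(x,y,w,h,a,z):
    q=np.array([[w,h],[-w,h],[-w,-h],[w,-h]])/2; c,s=np.cos(a),np.sin(a); return np.c_[q@np.array([[c,s],[-s,c]])+[x,y],[z]*4]
E
python3 - <<'E'
from h import *
c=pickle.load(open('top0.pkl','rb')); f=c['frame'].astype(int); r,g,b=f[...,0],f[...,1],f[...,2]
hsv=cv2.cvtColor(c['frame'],cv2.COLOR_RGB2HSV)
mat=((r-b>40)&(r>90)).astype(np.uint8)
for p in [(201,313),(311,320),(175,432),(275,429)]:
    n,l,s,ce=cv2.connectedComponentsWithStats(mat); i=np.argmin(np.hypot(*(ce-np.array(p)/1.5).T)); 
    X=back(c,ce[i],8)[0]; print('mat',X.round(1),np.hypot(*X).round(), 2*np.sqrt(s[i,4]/np.pi)*(1105-8)/488.4)
# plates: bluish grey + white
pl=((b-r>8)&(b>90)).astype(np.uint8)
for nm,p in [('oblong',(408,178)),('round',(429,322)),('square',(601,330))]:
    x,y=int(p[0]/1.5),int(p[1]/1.5); m=np.zeros_like(pl); m[y-35:y+35,x-35:x+35]=pl[y-35:y+35,x-35:x+35]
    m=cv2.morphologyEx(m,cv2.MORPH_OPEN,np.ones((2,2)))
    pts=np.argwhere(m)[:,::-1]; W=back(c,pts,6).astype(np.float32); h=cv2.convexHull(W)
    print(nm,len(pts),cv2.minAreaRect(h),cv2.minEnclosingCircle(h))
# cap tops
for nm,p,z in [('sq',(410,159),105),('ob',(433,303),123),('rd',(619,316),113)]:
    x,y=int(p[0]/1.5),int(p[1]/1.5); G=cv2.resize(c['frame'][y-20:y+20,x-20:x+20],None,fx=8,fy=8,interpolation=cv2.INTER_CUBIC)
    g=cv2.cvtColor(G,cv2.COLOR_RGB2GRAY); R=19*488.4/(1105-z)*8
    k=cv2.HoughCircles(g,cv2.HOUGH_GRADIENT,1,30,param1=80,param2=10,minRadius=int(R*.93),maxRadius=int(R*1.07))
    print(nm,[back(c,[(a[0]+.5)/8-.5+x-20,(a[1]+.5)/8-.5+y-20],z)[0].round(1) for a in k[0][:3]],R,k[0][:3,2])
E
```

```text
mat [462.2 299.6] 551.0 108.36128022289017
mat [455.6 132.8] 475.0 108.56855707894898
mat [283.9 326.5] 433.0 113.65592134899275
mat [291.4 180. ] 343.0 113.45793900396373
oblong 675 ((685.089111328125, -12.338134765625), (132.1046142578125, 78.1486587524414), 11.195481300354004) ((685.6668090820312, -10.62020492553711), 74.40189361572266)
round 696 ((450.14154052734375, -46.40020751953125), (97.98045349121094, 88.49302673339844), 68.662841796875) ((452.9515075683594, -47.86851501464844), 49.47880554199219)
square 533 ((446.8238220214844, -309.8403015136719), (89.53965759277344, 89.12003326416016), 35.599308013916016) ((446.85589599609375, -309.4606628417969), 60.05366516113281)
sq [array([682.3, -11.8])] 74.2368 [72.8]
ob [array([461.5, -45. ]), array([478.9, -52.1])] 75.59755600814664 [70.5 75. ]
rd [array([ 451.2, -301.2]), array([ 434.2, -285.5]), array([ 445.3, -339.4])] 74.83548387096775 [73.9 79.4 72.7]
```

```bash
python3 - <<'E'
from h import *
D=np.radians
for n in('top','scene'):
    c=pickle.load(open(n+'0.pkl','rb')); S=4 if n=='top' else 3
    im=cv2.resize(c['frame'][:,:,::-1],None,fx=S,fy=S,interpolation=cv2.INTER_CUBIC)
    def dr(P,col): cv2.polylines(im,[(((proj(c,P)+.5)*S-.5)*16).astype(np.int32)],True,col,1,cv2.LINE_AA,4)
    for P in [circ(462.2,299.6,55,8),circ(452,-47.5,50,6),rect(685.4,-12,134,80,D(11.2),6),rect(446.8,-309.7,90,90,D(35.6),6)]: dr(P,(0,255,0))
    for x,y,z in [(682.3,-11.8,105),(461.5,-45,123),(451.2,-301.2,113)]: dr(circ(x,y,19,z),(0,0,255)); dr(circ(x,y,2,z),(255,0,0))
    if n=='top': crops=[im[300:1000,960:1760]]
    else: crops=[im[400:1000,250:1050]]
    for k in crops: cv2.imwrite(f'pics/ov_{n}.png',k[:600] if n=='scene' else cv2.resize(k,(685,600),interpolation=cv2.INTER_AREA))
E
```

```text
(no output)
```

View pics/ov_top.png

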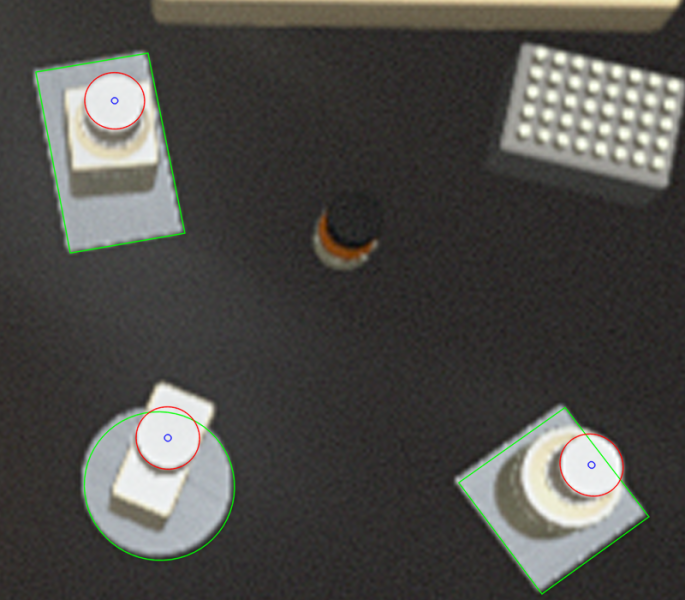

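View pics/ov_scene.png

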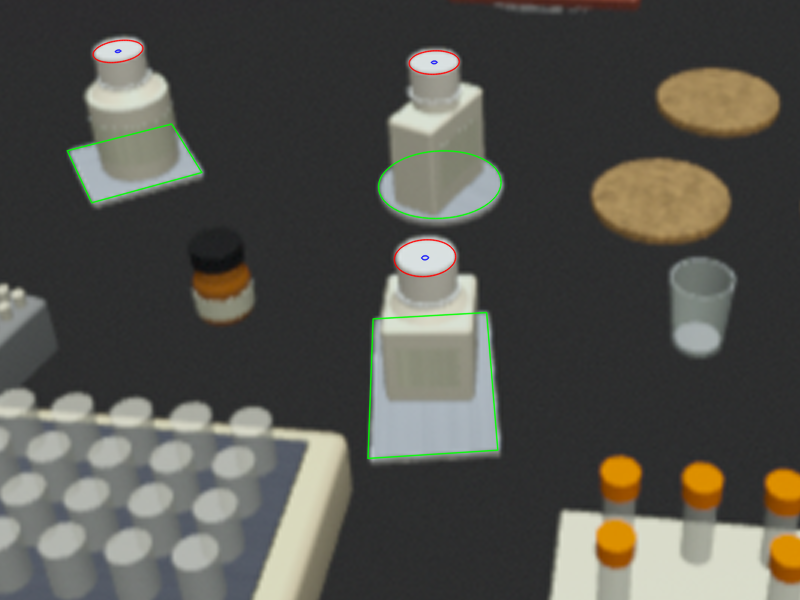

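Models match in both views: red caps and green plates line up, with the round plate perhaps 1 mm off. The mat to use is (462,300). Cap-only grips allow a constant tool yaw, and that yaw already lies across the flask's narrow side. I'll take the flask first.

>>> {"api": "move_arm", "payload": {"increments": [[1, [-0.25, -0.97, 0], 0], [1, [-0.25, -0.97, 0], 0], [1, [-0.25, -0.97, 0], 0], [1, [-0.25, -0.97, 0], 0], [1, [-0.87, -0.83, 0], 0], [1, [-0.87, -0.83, 0], 0], [1, [-0.87, -0.83, 0], 0], [1, [-0.87, -0.83, 0], 0]], "newtons": 25}}

```text
t: 1.1
tcp_pos: [258.4, 279.8, 222.3]
tcp_rot: [[-0.968, 0.25, 0.0], [0.25, 0.968, -0.0], [-0.0, -0.0, -1.0]]
wrist_force: [-0.0, -0.6, -0.1]
finger_gap: 87.3
finger_force: 0.0
```

>>> {"api": "move_arm", "payload": {"increments": [[1, [-0.87, -0.83, 0], 0], [1, [-0.87, -0.83, 0], 0], [1, [-0.87, -0.83, 0], 0], [1, [-0.87, -0.83, 0], 0], [1, [-0.87, -0.83, 0], 0], [1, [-0.87, -0.83, 0], 0], [1, [-0.87, -0.83, 0], 0], [1, [0, 0, 0], 0]]}}

```text
t: 2.1
tcp_pos: [436.2, -7.3, 222.1]
tcp_rot: [[-0.967, 0.255, -0.001], [0.255, 0.967, -0.0], [0.001, -0.001, -1.0]]
wrist_force: [-0.9, 0.6, -0.2]
finger_gap: 87.2
finger_force: 0.0
```

```bash
cat > go.py <<'E'
import sys,numpy as np
from station import bot
s=bot.read_state(); R=np.array(s['tcp_rot']); p=np.array(s['tcp_pos'])
print('t',round(s['t'],2),'p',p.round(1),'gap',round(s['finger_gap'],1),'ff',np.round(s['finger_force'],1),'wf',np.round(s['wrist_force'],1),'tilt',R[:2,2].round(3),'q1,6',np.round(s['q'],2)[[0,5]])
v=[float(a) for a in sys.argv[1:]]
for i in range(0,len(v),3):
    q=np.array(v[i:i+3]); print(q,'units',(R.T@(q-p)/40).round(2)); p=q
E
python3 go.py 461.5 -45 222 461.5 -45 98
```

```text
t 2.1 p [436.2  -7.3 222.1] gap 87.2 ff 0.0 wf [-0.9  0.6 -0.2] tilt [-0.001 -0.   ] q1,6 [-0.2  -1.51]
[461.5 -45.  222. ] units [-0.85 -0.75  0.  ]
[461.5 -45.   98. ] units [-0.   0.   3.1]
```

>>> {"api": "move_arm", "payload": {"increments": [[1, [-0.85, -0.75, 0], 0], [1, [0, 0, 0.7], 0], [1, [0, 0, 0.7], 0], [1, [0, 0, 0.5], 0], [1, [0, 0, 0], 0], [1, [0, 0, 0], 0]]}}

```text
t: 2.85
tcp_pos: [461.1, -42.0, 147.4]
tcp_rot: [[-0.968, 0.25, 0.001], [0.25, 0.968, -0.0], [-0.001, 0.0, -1.0]]
wrist_force: [0.8, 0.0, -0.6]
finger_gap: 87.0
finger_force: 0.0
```

```bash
python3 - <<'E'
from station import bot
import cv2
from h import *
c=bot.capture('wrist'); im=cv2.resize(c['frame'][:,:,::-1],(768,576)).copy()
s=bot.read_state(); x,y=s['tcp_pos'][:2]
for P,col in [(circ(461.5,-45,19,123),(0,0,255)),(circ(x,y,3,123),(255,0,0))]: cv2.polylines(im,[np.round(proj(c,P)*1.5).astype(int)],True,col,1)
cv2.imwrite('pics/w1.png',im)
E
python3 go.py 461.5 -45 98
```

```text
t 2.9 p [461.5 -42.2 147.7] gap 86.9 ff 0.0 wf [-0.7 -0.2  0. ] tilt [ 0.002 -0.   ] q1,6 [-0.26 -1.58]
[461.5 -45.   98. ] units [-0.02 -0.07  1.24]
```

View pics/w1.png

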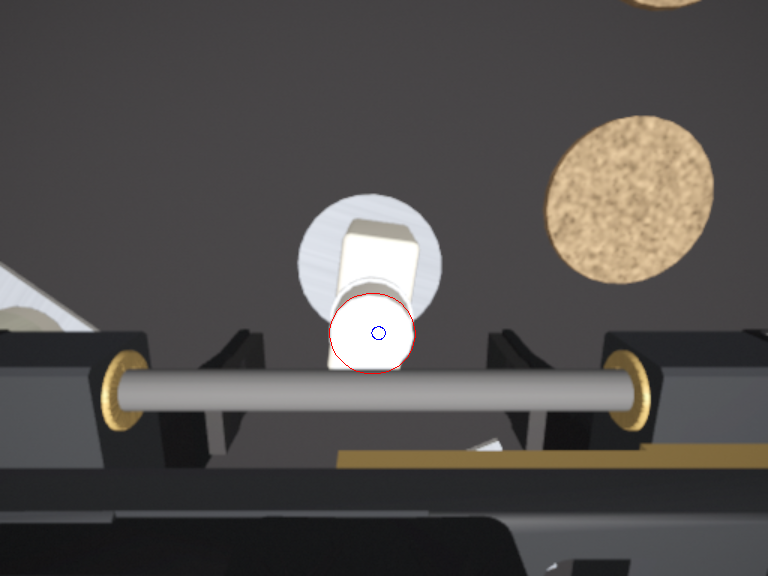

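The wrist view shows the cap at (372,333), inside the predicted circle, with the TCP 3 mm off. I'll correct that, go down, grip and lift a little.

>>> {"api": "move_arm", "payload": {"increments": [[1, [-0.02, -0.07, 0.5], 0], [1, [0, 0, 0.5], 0], [1, [0, 0, 0.24], 0], [1, [0, 0, 0], 0], [0, [0, 0, 0], 0], [0, [0, 0, 0], 0], [0, [0, 0, 0], 0], [0, [0, 0, 0], 0]]}}

```text
t: 3.9
tcp_pos: [461.1, -45.4, 97.1]
tcp_rot: [[-0.968, 0.251, 0.0], [0.251, 0.968, -0.0], [-0.0, -0.0, -1.0]]
wrist_force: [0.1, 0.2, 0.9]
finger_gap: 54.7
finger_force: 0.0
```

>>> {"api": "move_arm", "payload": {"increments": [[0, [0, 0, 0], 0], [0, [0, 0, 0], 0], [0, [0, 0, -0.3], 0], [0, [0, 0, -0.5], 0], [0, [0, 0, 0], 0], [0, [0, 0, 0], 0]]}}

```text
t: 4.65
tcp_pos: [460.7, -45.3, 128.6]
tcp_rot: [[-0.968, 0.251, -0.0], [0.251, 0.968, 0.0], [0.0, -0.0, -1.0]]
wrist_force: [0.2, 0.4, -2.2]
finger_gap: 37.4
finger_force: 25.0
```

```bash
python3 go.py 462.2 299.6 132 462.2 299.6 100
```

```text
t 4.65 p [460.7 -45.3 128.6] gap 37.4 ff 25.0 wf [ 0.2  0.4 -2.2] tilt [-0.  0.] q1,6 [-0.27 -1.59]
[462.2 299.6 132. ] units [ 2.13  8.36 -0.08]
[462.2 299.6 100. ] units [-0.   0.   0.8]
```

>>> {"api": "move_arm", "payload": {"increments": [[0, [0.09, 0.36, 0], 0], [0, [0.18, 0.7, 0], 0], [0, [0.18, 0.7, 0], 0], [0, [0.18, 0.7, 0], 0], [0, [0.18, 0.7, 0], 0], [0, [0.18, 0.7, 0], 0], [0, [0.18, 0.7, 0], 0], [0, [0.18, 0.7, 0], 0]]}}

```text
t: 5.65
tcp_pos: [460.5, 173.6, 128.1]
tcp_rot: [[-0.968, 0.251, -0.002], [0.251, 0.968, 0.0], [0.001, -0.0, -1.0]]
wrist_force: [-0.4, 0.1, -2.5]
finger_gap: 37.7
finger_force: 25.0
```

>>> {"api": "move_arm", "payload": {"increments": [[0, [0.18, 0.7, 0], 0], [0, [0.18, 0.7, 0], 0], [0, [0.18, 0.7, 0], 0], [0, [0.18, 0.7, 0], 0], [0, [0.08, 0.3, 0], 0], [0, [0, 0, 0], 0], [0, [0, 0, 0], 0]]}}

```text
t: 6.52
tcp_pos: [461.4, 299.1, 128.6]
tcp_rot: [[-0.968, 0.251, -0.001], [0.251, 0.968, -0.001], [0.0, -0.001, -1.0]]
wrist_force: [-0.1, 0.1, -2.2]
finger_gap: 37.1
finger_force: 25.0
```

```bash
python3 go.py 462.2 299.6 132 462.2 299.6 100
```

```text
t 6.53 p [461.4 299.1 128.6] gap 37.1 ff 25.0 wf [-0.1  0.1 -2.2] tilt [-0.001 -0.001] q1,6 [ 0.43 -0.88]
[462.2 299.6 132. ] units [-0.02  0.02 -0.09]
[462.2 299.6 100. ] units [-0.   0.   0.8]
```

>>> {"api": "move_arm", "payload": {"increments": [[0, [0, 0, 0.25], 0], [0, [0, 0, 0.2], 0], [0, [0, 0, 0.1], 0], [0, [0, 0, 0.08], 0], [0, [0, 0, 0.05], 0], [0, [0, 0, 0.04], 0], [0, [0, 0, 0], 0], [0, [0, 0, 0], 0]]}}

```text
t: 7.52
tcp_pos: [461.8, 300.0, 100.3]
tcp_rot: [[-0.968, 0.251, 0.0], [0.251, 0.968, 0.0], [-0.0, 0.0, -1.0]]
wrist_force: [-1.2, 0.6, -2.9]
finger_gap: 37.2
finger_force: 25.0
```

>>> {"api": "move_arm", "payload": {"increments": [[0, [0, 0, 0.02], 0], [0, [0, 0, 0.02], 0], [0, [0, 0, 0], 0], [0, [0, 0, 0], 0]]}}

```text
t: 8.02
tcp_pos: [461.9, 300.0, 98.9]
tcp_rot: [[-0.968, 0.251, 0.001], [0.251, 0.968, 0.0], [-0.0, 0.0, -1.0]]
wrist_force: [0.1, 0.2, 0.8]
finger_gap: 37.5
finger_force: 24.9
```

Contact: the force has gone from -2.5 to +0.8 N. Release, rise, and go to the round bottle.

>>> {"api": "move_arm", "payload": {"increments": [[1, [0, 0, 0], 0], [1, [0, 0, 0], 0], [1, [0, 0, 0], 0], [1, [0, 0, 0], 0], [1, [0, 0, -0.6], 0], [1, [0, 0, -0.8], 0], [1, [0, 0, -0.8], 0], [1, [0, 0, 0], 0]]}}

```text
t: 9.02
tcp_pos: [463.6, 300.8, 189.8]
tcp_rot: [[-0.968, 0.251, 0.006], [0.251, 0.968, 0.003], [-0.005, 0.004, -1.0]]
wrist_force: [0.3, -0.2, -0.8]
finger_gap: 86.9
finger_force: 0.0
```

```bash
python3 - <<'E'
from station import bot
import cv2
c=bot.capture('scene'); cv2.imwrite('pics/s2.png',cv2.resize(c['frame'][120:250,200:420,::-1],(660,390)))
E
python3 go.py 451.2 -301.2 186 451.2 -301.2 88
```

```text
t 9.07 p [462.5 300.2 187.7] gap 87.0 ff 0.0 wf [ 0.2 -0.2 -0.1] tilt [0.003 0.001] q1,6 [ 0.43 -0.88]
[ 451.2 -301.2  186. ] units [ -3.5  -14.63   0.02]
[ 451.2 -301.2   88. ] units [ 0.01 -0.    2.45]
```

View pics/s2.png

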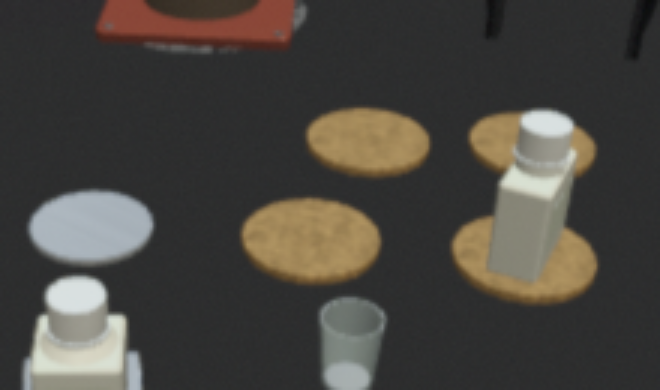

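The flask stands upright at (535,220), centred on the far mat, and the round plate is clear at (92,226). On to the round bottle.

>>> {"api": "move_arm", "payload": {"increments": [[1, [-0.22, -0.91, 0], 0], [1, [-0.22, -0.91, 0], 0], [1, [-0.22, -0.91, 0], 0], [1, [-0.22, -0.91, 0], 0], [1, [-0.22, -0.91, 0], 0], [1, [-0.22, -0.91, 0], 0], [1, [-0.22, -0.91, 0], 0], [1, [-0.22, -0.91, 0], 0]]}}

```text
t: 10.07
tcp_pos: [455.6, -0.7, 184.8]
tcp_rot: [[-0.968, 0.251, -0.002], [0.251, 0.968, 0.0], [0.003, -0.0, -1.0]]
wrist_force: [0.3, -0.0, -0.3]
finger_gap: 87.1
finger_force: 0.0
```

>>> {"api": "move_arm", "payload": {"increments": [[1, [-0.22, -0.91, 0], 0], [1, [-0.22, -0.91, 0], 0], [1, [-0.22, -0.91, 0], 0], [1, [-0.22, -0.91, 0], 0], [1, [-0.22, -0.91, 0], 0], [1, [-0.22, -0.91, 0], 0], [1, [-0.22, -0.91, 0], 0], [1, [0, 0, 0], 0]]}}

```text
t: 11.08
tcp_pos: [451.3, -263.3, 184.7]
tcp_rot: [[-0.967, 0.254, -0.002], [0.254, 0.967, 0.001], [0.002, 0.001, -1.0]]
wrist_force: [0.4, 0.1, -0.6]
finger_gap: 86.8
finger_force: 0.0
```

```bash
python3 go.py 451.2 -301.2 186 451.2 -301.2 88
```

```text
t 11.07 p [ 451.3 -263.3  184.7] gap 86.8 ff 0.0 wf [ 0.4  0.1 -0.6] tilt [-0.002  0.001] q1,6 [-0.68 -1.99]
[ 451.2 -301.2  186. ] units [-0.24 -0.92 -0.03]
[ 451.2 -301.2   88. ] units [-0.01 -0.    2.45]
```

>>> {"api": "move_arm", "payload": {"increments": [[1, [-0.24, -0.92, 0], 0], [1, [0, 0, 0.6], 0], [1, [0, 0, 0.6], 0], [1, [0, 0, 0.4], 0], [1, [0, 0, 0], 0], [1, [0, 0, 0], 0], [1, [0, 0, 0], 0]]}}

```text
t: 11.95
tcp_pos: [453.1, -300.2, 123.7]
tcp_rot: [[-0.968, 0.251, 0.002], [0.251, 0.968, -0.001], [-0.002, -0.001, -1.0]]
wrist_force: [-0.2, 0.6, -0.2]
finger_gap: 86.9
finger_force: 0.0
```

```bash
python3 - <<'E'
from station import bot
from h import *
c=bot.capture('top'); f=c['frame'].astype(int); pl=((f[...,2]-f[...,0]>8)&(f[...,2]>90)).astype(np.uint8)
m=np.zeros_like(pl); m[180:250,250:322]=pl[180:250,250:322]
h=cv2.convexHull(back(c,np.argwhere(m)[:,::-1],6).astype(np.float32)); M=cv2.moments(h); print('round plate',M['m10']/M['m00'],M['m01']/M['m00'],cv2.minEnclosingCircle(h))
E
python3 go.py 451.2 -301.2 88
```

```text
round plate 455.2839792443276 -45.38269674206497 ((455.5294494628906, -45.50931167602539), 49.92554473876953)
t 12.0 p [ 453.  -300.2  123.6] gap 87.2 ff 0.0 wf [-0.7  0.  -0.6] tilt [ 0.001 -0.001] q1,6 [-0.73 -2.05]
[ 451.2 -301.2   88. ] units [ 0.04 -0.03  0.89]
```

>>> {"api": "move_arm", "payload": {"increments": [[1, [0.04, -0.03, 0.5], 0], [1, [0, 0, 0.39], 0], [1, [0, 0, 0], 0], [0, [0, 0, 0], 0], [0, [0, 0, 0], 0], [0, [0, 0, 0], 0], [0, [0, 0, 0], 0], [0, [0, 0, 0], 0]]}}

```text
t: 13.0
tcp_pos: [450.6, -300.6, 87.1]
tcp_rot: [[-0.968, 0.251, 0.0], [0.251, 0.968, -0.0], [-0.0, -0.0, -1.0]]
wrist_force: [0.1, -0.0, 0.3]
finger_gap: 45.0
finger_force: 0.0
```

>>> {"api": "move_arm", "payload": {"increments": [[0, [0, 0, 0], 0], [0, [0, 0, 0], 0], [0, [0, 0, -0.3], 0], [0, [0, 0, -0.5], 0], [0, [0, 0, 0], 0], [0, [0, 0, 0], 0]]}}

```text
t: 13.75
tcp_pos: [450.3, -300.4, 118.6]
tcp_rot: [[-0.968, 0.251, -0.0], [0.251, 0.968, 0.0], [0.0, 0.0, -1.0]]
wrist_force: [-0.5, 0.4, -2.6]
finger_gap: 37.8
finger_force: 25.0
```

```bash
python3 go.py 455 -45.5 120
```

```text
t 13.75 p [ 450.3 -300.4  118.6] gap 37.8 ff 25.0 wf [-0.5  0.4 -2.6] tilt [-0.  0.] q1,6 [-0.73 -2.05]
[455.  -45.5 120. ] units [ 1.49  6.2  -0.03]
```

>>> {"api": "move_arm", "payload": {"increments": [[0, [0.09, 0.4, 0], 0], [0, [0.17, 0.7, 0], 0], [0, [0.17, 0.7, 0], 0], [0, [0.17, 0.7, 0], 0], [0, [0.17, 0.7, 0], 0], [0, [0.17, 0.7, 0], 0], [0, [0.17, 0.7, 0], 0], [0, [0.17, 0.7, 0], 0]]}}

```text
t: 14.75
tcp_pos: [453.2, -80.4, 118.2]
tcp_rot: [[-0.968, 0.251, -0.001], [0.251, 0.968, 0.001], [0.002, 0.0, -1.0]]
wrist_force: [-0.4, 1.0, -2.5]
finger_gap: 37.4
finger_force: 25.0
```

>>> {"api": "move_arm", "payload": {"increments": [[0, [0.14, 0.6, 0], 0], [0, [0.07, 0.3, 0], 0], [0, [0, 0, 0], 0], [0, [0, 0, 0], 0], [0, [0, 0, 0], 0]]}}

```text
t: 15.38
tcp_pos: [455.2, -46.3, 119.0]
tcp_rot: [[-0.968, 0.252, 0.0], [0.252, 0.968, -0.0], [-0.0, -0.0, -1.0]]
wrist_force: [-0.1, -0.4, -2.6]
finger_gap: 37.4
finger_force: 25.0
```

```bash
python3 go.py 455 -45.5 87
```

```text
t 15.38 p [455.2 -46.3 119. ] gap 37.4 ff 25.0 wf [-0.1 -0.4 -2.6] tilt [ 0. -0.] q1,6 [-0.27 -1.59]
[455.  -45.5  87. ] units [0.01 0.02 0.8 ]
```

Descend 0.77, then creep.

>>> {"api": "move_arm", "payload": {"increments": [[0, [0, 0, 0.25], 0], [0, [0, 0, 0.2], 0], [0, [0, 0, 0.15], 0], [0, [0, 0, 0.1], 0], [0, [0, 0, 0.05], 0], [0, [0, 0, 0.02], 0], [0, [0, 0, 0], 0], [0, [0, 0, 0], 0]]}}

```text
t: 16.38
tcp_pos: [455.3, -45.6, 88.4]
tcp_rot: [[-0.968, 0.251, 0.0], [0.251, 0.968, -0.0], [-0.0, 0.0, -1.0]]
wrist_force: [-0.2, -0.3, -2.3]
finger_gap: 37.0
finger_force: 25.0
```

>>> {"api": "move_arm", "payload": {"increments": [[0, [0, 0, 0.02], 0], [0, [0, 0, 0], 0], [0, [0, 0, 0], 0]]}}

```text
t: 16.75
tcp_pos: [455.1, -45.5, 87.3]
tcp_rot: [[-0.968, 0.251, -0.0], [0.251, 0.968, -0.0], [0.0, -0.0, -1.0]]
wrist_force: [0.2, -0.5, -2.2]
finger_gap: 37.7
finger_force: 25.0
```

>>> {"api": "move_arm", "payload": {"increments": [[0, [0, 0, 0.02], 0], [0, [0, 0, 0.01], 0], [0, [0, 0, 0], 0], [0, [0, 0, 0], 0]]}}

```text
t: 17.25
tcp_pos: [455.6, -45.6, 87.0]
tcp_rot: [[-0.968, 0.251, 0.001], [0.251, 0.968, -0.0], [-0.001, 0.0, -1.0]]
wrist_force: [-1.8, 0.6, 5.9]
finger_gap: 37.6
finger_force: 25.0
```

>>> {"api": "move_arm", "payload": {"increments": [[1, [0, 0, 0], 0], [1, [0, 0, 0], 0], [1, [0, 0, 0], 0], [1, [0, 0, 0], 0], [1, [0, 0, -0.6], 0], [1, [0, 0, -0.8], 0], [1, [0, 0, -0.6], 0], [1, [0, 0, 0], 0]]}}

```text
t: 18.25
tcp_pos: [456.7, -46.0, 168.1]
tcp_rot: [[-0.968, 0.251, 0.004], [0.251, 0.968, -0.001], [-0.005, -0.0, -1.0]]
wrist_force: [0.3, 0.2, -0.5]
finger_gap: 87.0
finger_force: 0.0
```

```bash
python3 go.py 682.3 -11.8 165 682.3 -11.8 80
```

```text
t 18.25 p [456.7 -46.  168.1] gap 87.0 ff 0.0 wf [ 0.3  0.2 -0.5] tilt [ 0.004 -0.001] q1,6 [-0.27 -1.59]
[682.3 -11.8 165. ] units [-5.24  2.24  0.1 ]
[682.3 -11.8  80. ] units [0.01 0.   2.12]
```

>>> {"api": "move_arm", "payload": {"increments": [[1, [-0.75, 0.32, 0], 0], [1, [-0.75, 0.32, 0], 0], [1, [-0.75, 0.32, 0], 0], [1, [-0.75, 0.32, 0], 0], [1, [-0.75, 0.32, 0], 0], [1, [-0.75, 0.32, 0], 0], [1, [-0.74, 0.32, 0], 0], [1, [0, 0, 0], 0]]}}

```text
t: 19.25
tcp_pos: [680.9, -11.0, 163.4]
tcp_rot: [[-0.968, 0.251, -0.003], [0.251, 0.968, 0.0], [0.003, -0.0, -1.0]]
wrist_force: [-0.3, 0.2, -0.8]
finger_gap: 87.3
finger_force: 0.0
```

>>> {"api": "move_arm", "payload": {"increments": [[1, [0, 0, 0.6], 0], [1, [0, 0, 0.6], 0], [1, [0, 0, 0], 0], [1, [0, 0, 0], 0], [1, [0, 0, 0], 0]]}}

```text
t: 19.88
tcp_pos: [681.2, -11.6, 119.7]
tcp_rot: [[-0.968, 0.251, 0.002], [0.251, 0.968, -0.0], [-0.002, 0.0, -1.0]]
wrist_force: [-0.2, -0.6, 0.4]
finger_gap: 87.0
finger_force: 0.0
```

```bash
python3 - <<'E'
from station import bot
from h import *
c=bot.capture('wrist'); im=cv2.resize(c['frame'][:,:,::-1],(768,576)).copy()
x,y=bot.read_state()['tcp_pos'][:2]
for P,col in [(circ(682.3,-11.8,19,105),(0,0,255)),(circ(x,y,3,105),(255,0,0))]: cv2.polylines(im,[np.round(proj(c,P)*1.5).astype(int)],True,col,1)
cv2.imwrite('pics/w2.png',im)
E
python3 go.py 682.3 -11.8 80
```

```text
t 19.93 p [681.3 -11.6 119.7] gap 87.1 ff 0.0 wf [-0.  -0.6 -0.1] tilt [ 0.002 -0.   ] q1,6 [-0.13 -1.45]
[682.3 -11.8  80. ] units [-0.02  0.    0.99]
```

View pics/w2.png

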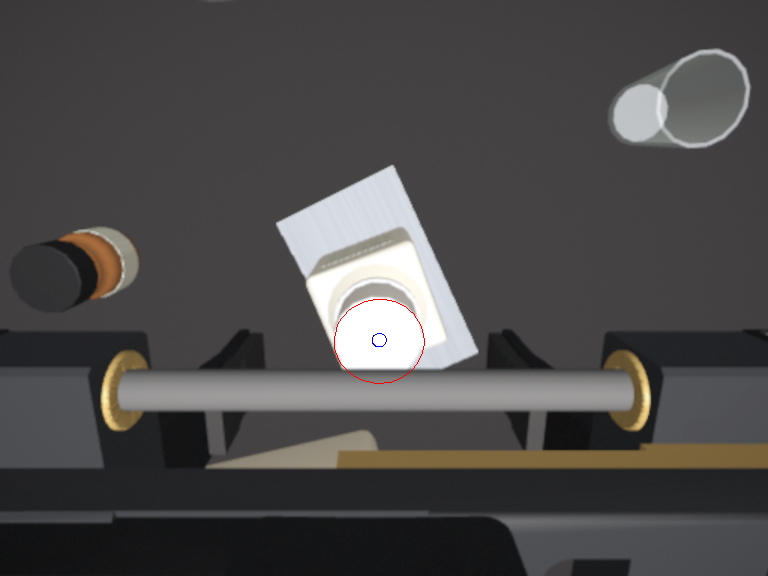

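The cap, at (379,335), sits in the predicted circle between the pads. The jar and beaker are clear. Grip and lift about 92 mm.

>>> {"api": "move_arm", "payload": {"increments": [[1, [-0.02, 0, 0.5], 0], [1, [0, 0, 0.48], 0], [1, [0, 0, 0], 0], [0, [0, 0, 0], 0], [0, [0, 0, 0], 0], [0, [0, 0, 0], 0], [0, [0, 0, 0], 0], [0, [0, 0, 0], 0]]}}

```text
t: 20.92
tcp_pos: [681.4, -11.6, 79.2]
tcp_rot: [[-0.968, 0.251, 0.0], [0.251, 0.968, -0.0], [-0.0, 0.0, -1.0]]
wrist_force: [0.1, 0.4, -0.4]
finger_gap: 45.0
finger_force: 0.0
```

>>> {"api": "move_arm", "payload": {"increments": [[0, [0, 0, 0], 0], [0, [0, 0, 0], 0], [0, [0, 0, -0.3], 0], [0, [0, 0, -0.5], 0], [0, [0, 0, -0.6], 0], [0, [0, 0, -0.6], 0], [0, [0, 0, -0.3], 0], [0, [0, 0, 0], 0]]}}

```text
t: 21.92
tcp_pos: [682.2, -11.8, 172.9]
tcp_rot: [[-0.968, 0.251, 0.003], [0.251, 0.968, -0.0], [-0.003, 0.0, -1.0]]
wrist_force: [-0.5, 0.3, -2.3]
finger_gap: 37.4
finger_force: 25.0
```

```bash
python3 go.py 446.8 -309.7 170
```

```text
t 21.93 p [682.2 -11.8 172.9] gap 37.4 ff 25.0 wf [-0.5  0.3 -2.3] tilt [ 0.003 -0.   ] q1,6 [-0.13 -1.45]
[ 446.8 -309.7  170. ] units [ 3.83 -8.69  0.06]
```

>>> {"api": "move_arm", "payload": {"increments": [[0, [0.13, -0.3, 0], 0], [0, [0.3, -0.68, 0], 0], [0, [0.3, -0.68, 0], 0], [0, [0.3, -0.68, 0], 0], [0, [0.3, -0.68, 0], 0], [0, [0.3, -0.68, 0], 0], [0, [0.3, -0.68, 0], 0], [0, [0.3, -0.68, 0], 0]]}}

```text
t: 22.92
tcp_pos: [542.0, -186.0, 169.4]
tcp_rot: [[-0.968, 0.251, -0.003], [0.251, 0.968, 0.001], [0.003, 0.0, -1.0]]
wrist_force: [0.0, -1.1, -1.7]
finger_gap: 37.3
finger_force: 25.0
```

```bash
python3 - <<'E'
from station import bot
from h import *
c=bot.capture('top'); f=c['frame'].astype(int); pl=((f[...,2]-f[...,0]>8)&(f[...,2]>90)).astype(np.uint8)
cv2.imwrite('pics/t3.png',cv2.resize(c['frame'][:,:,::-1],(768,576),interpolation=cv2.INTER_CUBIC))
for nm,(x,y) in dict(ob=(272,119),sq=(401,220)).items():
    m=np.zeros_like(pl); m[y-35:y+35,x-35:x+35]=pl[y-35:y+35,x-35:x+35]
    n,l,st,ce=cv2.connectedComponentsWithStats(m); i=1+np.argmax(st[1:,4])
    h=cv2.convexHull(back(c,np.argwhere(l==i)[:,::-1],6).astype(np.float32)); M=cv2.moments(h); print(nm,M['m10']/M['m00'],M['m01']/M['m00'],cv2.minAreaRect(h))
E
python3 go.py 446.8 -309.7 170
```

```text
ob 686.7703375805177 -10.030259263951656 ((686.6400146484375, -9.781940460205078), (133.8163299560547, 78.67069244384766), 11.273356437683105)
sq 431.91475756016763 -353.0217884772002 ((429.76220703125, -350.70330810546875), (7.815025806427002, 41.716487884521484), 44.314605712890625)
t 22.98 p [ 540.  -188.7  169.3] gap 37.2 ff 25.0 wf [ 0.  -3.  -1.5] tilt [-0.005 -0.001] q1,6 [-0.47 -1.79]
[ 446.8 -309.7  170. ] units [ 1.49 -3.52 -0.  ]
```

View pics/t3.png

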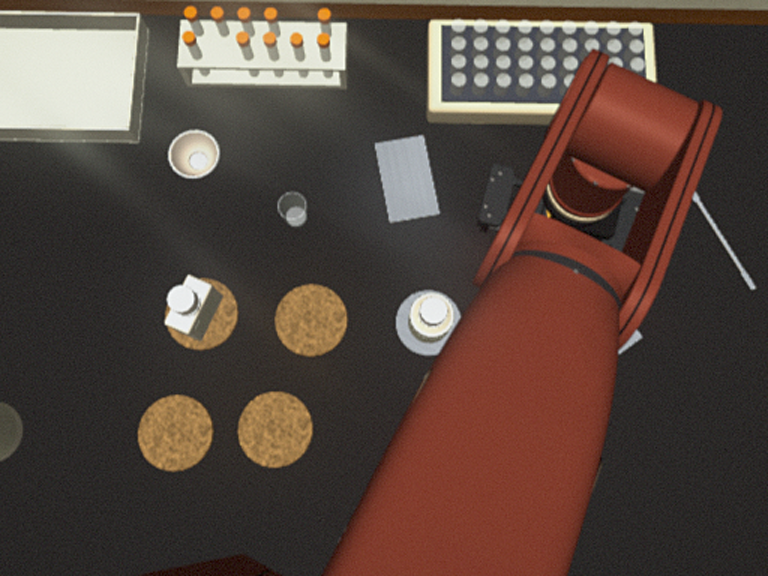

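The top view shows the round bottle on the round plate (432,315), the flask on its mat and the oblong plate bare. The square plate is hidden by the arm, so I'll use the first measurement.

>>> {"api": "move_arm", "payload": {"increments": [[0, [0.28, -0.68, 0], 0], [0, [0.28, -0.68, 0], 0], [0, [0.28, -0.68, 0], 0], [0, [0.28, -0.68, 0], 0], [0, [0.2, -0.4, 0], 0], [0, [0, 0, 0], 0], [0, [0, 0, 0], 0], [0, [0, 0, 0], 0]]}}

```text
t: 23.98
tcp_pos: [462.2, -292.0, 170.8]
tcp_rot: [[-0.968, 0.25, 0.0], [0.25, 0.968, 0.0], [0.0, 0.0, -1.0]]
wrist_force: [0.7, -0.3, -2.1]
finger_gap: 37.2
finger_force: 25.0
```

```bash
python3 go.py 446.8 -309.7 79
```

```text
t 23.98 p [ 462.2 -292.   170.8] gap 37.2 ff 25.0 wf [ 0.7 -0.3 -2.1] tilt [0. 0.] q1,6 [-0.71 -2.03]
[ 446.8 -309.7   79. ] units [ 0.26 -0.53  2.3 ]
```

>>> {"api": "move_arm", "payload": {"increments": [[0, [0.13, -0.27, 0], 0], [0, [0.13, -0.26, 0.2], 0], [0, [0, 0, 0.5], 0], [0, [0, 0, 0.5], 0], [0, [0, 0, 0.4], 0], [0, [0, 0, 0.2], 0], [0, [0, 0, 0], 0], [0, [0, 0, 0], 0]]}}

```text
t: 24.98
tcp_pos: [446.8, -311.1, 99.7]
tcp_rot: [[-0.968, 0.251, 0.001], [0.251, 0.968, -0.001], [-0.001, -0.001, -1.0]]
wrist_force: [0.4, -0.4, -2.3]
finger_gap: 37.6
finger_force: 25.0
```

```bash
python3 - <<'E'
from station import bot
from h import *
c=bot.capture('scene'); S=4; x0,y0=90,120
im=cv2.resize(c['frame'][y0:y0+110,x0:x0+170,::-1],None,fx=S,fy=S,interpolation=cv2.INTER_CUBIC)
for P in [rect(446.8,-309.7,90,90,np.radians(35.6),6),circ(455,-45.5,50,6)]: cv2.polylines(im,[np.round((proj(c,P)-[x0,y0])*S).astype(int)],True,(0,255,0),1)
cv2.imwrite('pics/s3.png',im)
E
python3 go.py 446.8 -309.7 79
```

```text
t 25.02 p [ 446.9 -311.1   99.8] gap 37.5 ff 25.0 wf [-0.7 -0.4 -2.5] tilt [ 0.001 -0.001] q1,6 [-0.75 -2.07]
[ 446.8 -309.7   79. ] units [0.01 0.03 0.52]
```

View pics/s3.png

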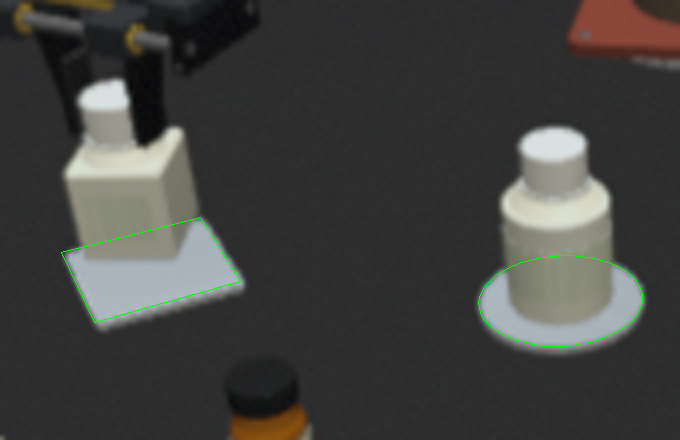

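Plate outlines match within about 2 mm. The round bottle is upright on its plate and the square one hangs straight over the square plate. Set it down.

>>> {"api": "move_arm", "payload": {"increments": [[0, [0.01, 0.03, 0.2], 0], [0, [0, 0, 0.15], 0], [0, [0, 0, 0.08], 0], [0, [0, 0, 0.04], 0], [0, [0, 0, 0.02], 0], [0, [0, 0, 0], 0], [0, [0, 0, 0], 0]]}}

```text
t: 25.9
tcp_pos: [446.3, -309.5, 79.5]
tcp_rot: [[-0.968, 0.251, 0.0], [0.251, 0.968, -0.0], [-0.0, -0.0, -1.0]]
wrist_force: [0.1, -0.4, -2.9]
finger_gap: 37.4
finger_force: 25.0
```

>>> {"api": "move_arm", "payload": {"increments": [[0, [0, 0, 0.02], 0], [0, [0, 0, 0], 0], [0, [0, 0, 0], 0]]}}

```text
t: 26.28
tcp_pos: [446.5, -309.5, 79.0]
tcp_rot: [[-0.968, 0.251, 0.0], [0.251, 0.968, -0.0], [-0.001, -0.0, -1.0]]
wrist_force: [-0.0, 0.5, 1.6]
finger_gap: 37.2
finger_force: 25.0
```

>>> {"api": "move_arm", "payload": {"increments": [[1, [0, 0, 0], 0], [1, [0, 0, 0], 0], [1, [0, 0, 0], 0], [1, [0, 0, 0], 0], [1, [0, 0, -0.6], 0], [1, [0, 0, -0.9], 0], [1, [0, 0, -0.9], 0], [1, [0, 0, -0.2], 0]]}}

```text
t: 27.28
tcp_pos: [447.6, -310.6, 185.5]
tcp_rot: [[-0.968, 0.251, 0.004], [0.251, 0.968, -0.004], [-0.005, -0.003, -1.0]]
wrist_force: [0.1, -0.1, -0.6]
finger_gap: 86.9
finger_force: 0.0
```

```bash
python3 go.py 462 300 185 462 300 99
```

```text
t 27.27 p [ 447.6 -310.6  185.5] gap 86.9 ff 0.0 wf [ 0.1 -0.1 -0.6] tilt [ 0.004 -0.004] q1,6 [-0.75 -2.07]
[462. 300. 185.] units [ 3.48 14.87 -0.04]
[462. 300.  99.] units [0.01 0.01 2.15]
```

>>> {"api": "move_arm", "payload": {"increments": [[1, [0.22, 0.93, 0], 0], [1, [0.22, 0.93, 0], 0], [1, [0.22, 0.93, 0], 0], [1, [0.22, 0.93, 0], 0], [1, [0.22, 0.93, 0], 0], [1, [0.22, 0.93, 0], 0], [1, [0.22, 0.93, 0], 0], [1, [0.22, 0.93, 0], 0]]}}

```text
t: 28.28
tcp_pos: [452.0, -2.3, 181.3]
tcp_rot: [[-0.968, 0.251, -0.002], [0.251, 0.968, 0.0], [0.002, -0.0, -1.0]]
wrist_force: [0.5, -0.0, 0.4]
finger_gap: 87.4
finger_force: 0.0
```

>>> {"api": "move_arm", "payload": {"increments": [[1, [0.22, 0.93, 0], 0], [1, [0.22, 0.93, 0], 0], [1, [0.22, 0.93, 0], 0], [1, [0.22, 0.93, 0], 0], [1, [0.22, 0.93, 0], 0], [1, [0.22, 0.93, 0], 0], [1, [0.22, 0.93, 0], 0], [1, [0, 0, 0], 0]]}}

```text
t: 29.28
tcp_pos: [457.6, 265.6, 181.1]
tcp_rot: [[-0.969, 0.248, -0.002], [0.248, 0.969, -0.0], [0.002, -0.001, -1.0]]
wrist_force: [0.4, -0.3, -0.2]
finger_gap: 87.0
finger_force: 0.0
```

```bash
python3 go.py 462 300 185 462 300 99
```

```text
t 29.27 p [457.6 265.6 181.1] gap 87.0 ff 0.0 wf [ 0.4 -0.3 -0.2] tilt [-0.002 -0.   ] q1,6 [ 0.38 -0.94]
[462. 300. 185.] units [ 0.11  0.86 -0.1 ]
[462. 300.  99.] units [-0.    0.    2.15]
```

>>> {"api": "move_arm", "payload": {"increments": [[1, [0.11, 0.86, 0], 0], [1, [0, 0, 0], 0], [1, [0, 0, 0.5], 0], [1, [0, 0, 0.4], 0], [1, [0, 0, 0], 0], [1, [0, 0, 0], 0]]}}

```text
t: 30.02
tcp_pos: [463.1, 297.9, 146.8]
tcp_rot: [[-0.968, 0.252, 0.0], [0.252, 0.968, -0.0], [-0.0, -0.0, -1.0]]
wrist_force: [-0.6, 0.2, -0.4]
finger_gap: 86.9
finger_force: 0.0
```

```bash
python3 go.py 462 300 99
```

```text
t 30.02 p [463.1 297.9 146.8] gap 86.9 ff 0.0 wf [-0.6  0.2 -0.4] tilt [ 0. -0.] q1,6 [ 0.43 -0.89]
[462. 300.  99.] units [0.04 0.04 1.2 ]
```

>>> {"api": "move_arm", "payload": {"increments": [[1, [0.04, 0.04, 0.5], 0], [1, [0, 0, 0.5], 0], [1, [0, 0, 0.2], 0], [1, [0, 0, 0], 0], [0, [0, 0, 0], 0], [0, [0, 0, 0], 0], [0, [0, 0, 0], 0], [0, [0, 0, 0], 0]]}}

```text
t: 31.02
tcp_pos: [461.9, 300.3, 98.8]
tcp_rot: [[-0.968, 0.251, 0.0], [0.251, 0.968, 0.0], [-0.0, 0.0, -1.0]]
wrist_force: [0.0, 0.0, -0.1]
finger_gap: 55.1
finger_force: 0.0
```

>>> {"api": "move_arm", "payload": {"increments": [[0, [0, 0, 0], 0], [0, [0, 0, 0], 0], [0, [0, 0, 0], 0], [0, [0, 0, -0.3], 0], [0, [0, 0, -0.6], 0], [0, [0, 0, -0.7], 0], [0, [0, 0, -0.6], 0], [0, [0, 0, 0], 0]]}}

```text
t: 32.02
tcp_pos: [463.3, 301.0, 189.3]
tcp_rot: [[-0.968, 0.251, 0.005], [0.251, 0.968, 0.002], [-0.004, 0.003, -1.0]]
wrist_force: [1.2, -0.1, -2.1]
finger_gap: 37.4
finger_force: 25.0
```

```bash
python3 go.py 686.7 -10 189
```

```text
t 32.02 p [463.3 301.  189.3] gap 37.4 ff 25.0 wf [ 1.2 -0.1 -2.1] tilt [0.005 0.002] q1,6 [ 0.43 -0.88]
[686.7 -10.  189. ] units [-7.36 -6.12  0.02]
```

>>> {"api": "move_arm", "payload": {"increments": [[0, [-0.3, -0.24, 0], 0], [0, [-0.58, -0.48, 0], 0], [0, [-0.58, -0.48, 0], 0], [0, [-0.58, -0.48, 0], 0], [0, [-0.58, -0.48, 0], 0], [0, [-0.58, -0.48, 0], 0], [0, [-0.58, -0.48, 0], 0], [0, [-0.58, -0.48, 0], 0]]}}

```text
t: 33.02
tcp_pos: [594.2, 115.0, 184.4]
tcp_rot: [[-0.968, 0.252, -0.003], [0.252, 0.968, -0.001], [0.003, -0.001, -1.0]]
wrist_force: [0.3, 0.4, -1.7]
finger_gap: 37.5
finger_force: 25.0
```

>>> {"api": "move_arm", "payload": {"increments": [[0, [-0.58, -0.48, 0], 0], [0, [-0.58, -0.48, 0], 0], [0, [-0.58, -0.48, 0], 0], [0, [-0.58, -0.48, 0], 0], [0, [-0.38, -0.32, 0], 0], [0, [-0.3, -0.26, 0], 0], [0, [0, 0, 0], 0], [0, [0, 0, 0], 0]]}}

```text
t: 34.02
tcp_pos: [685.1, -9.1, 186.3]
tcp_rot: [[-0.968, 0.251, -0.001], [0.251, 0.968, 0.0], [0.001, 0.0, -1.0]]
wrist_force: [0.4, -0.1, -2.0]
finger_gap: 37.5
finger_force: 25.0
```

```bash
python3 go.py 686.7 -10 97
```

```text
t 34.02 p [685.1  -9.1 186.3] gap 37.5 ff 25.0 wf [ 0.4 -0.1 -2. ] tilt [-0.001  0.   ] q1,6 [-0.13 -1.45]
[686.7 -10.   97. ] units [-0.05 -0.01  2.23]
```

>>> {"api": "move_arm", "payload": {"increments": [[0, [-0.04, -0.01, 0.4], 0], [0, [0, 0, 0.6], 0], [0, [0, 0, 0.5], 0], [0, [0, 0, 0.3], 0], [0, [0, 0, 0.2], 0], [0, [0, 0, 0.1], 0], [0, [0, 0, 0], 0], [0, [0, 0, 0], 0]]}}

```text
t: 35.02
tcp_pos: [687.5, -10.7, 103.4]
tcp_rot: [[-0.968, 0.251, 0.001], [0.251, 0.968, -0.0], [-0.001, 0.0, -1.0]]
wrist_force: [0.1, -0.9, -2.7]
finger_gap: 37.2
finger_force: 25.0
```

```bash
python3 go.py 686.7 -10 97
```

```text
t 35.02 p [687.5 -10.7 103.4] gap 37.2 ff 25.0 wf [ 0.1 -0.9 -2.7] tilt [ 0.001 -0.   ] q1,6 [-0.13 -1.45]
[686.7 -10.   97. ] units [0.02 0.01 0.16]
```

>>> {"api": "move_arm", "payload": {"increments": [[0, [0.01, 0.01, 0.08], 0], [0, [0, 0, 0.04], 0], [0, [0, 0, 0.02], 0], [0, [0, 0, 0], 0], [0, [0, 0, 0], 0]]}}

```text
t: 35.65
tcp_pos: [686.7, -10.1, 97.0]
tcp_rot: [[-0.968, 0.251, 0.0], [0.251, 0.968, -0.0], [-0.0, 0.0, -1.0]]
wrist_force: [0.2, -0.0, -2.1]
finger_gap: 37.5
finger_force: 25.0
```

>>> {"api": "move_arm", "payload": {"increments": [[0, [0, 0, 0.02], 0], [0, [0, 0, 0], 0], [0, [0, 0, 0], 0]]}}

```text
t: 36.02
tcp_pos: [686.9, -10.1, 96.6]
tcp_rot: [[-0.968, 0.251, 0.001], [0.251, 0.968, -0.0], [-0.001, 0.0, -1.0]]
wrist_force: [-1.2, 0.2, 0.9]
finger_gap: 37.3
finger_force: 25.0
```

Contact. Release, rise, and back off to the left (+y) to clear the view.

>>> {"api": "move_arm", "payload": {"increments": [[1, [0, 0, 0], 0], [1, [0, 0, 0], 0], [1, [0, 0, 0], 0], [1, [0, 0, 0], 0], [1, [0, 0, -0.6], 0], [1, [0, 0, -0.9], 0], [1, [0, 0, -0.9], 0], [1, [0, 0, -0.4], 0]]}}

```text
t: 37.02
tcp_pos: [687.9, -10.3, 211.1]
tcp_rot: [[-0.968, 0.251, 0.004], [0.251, 0.968, -0.001], [-0.004, 0.0, -1.0]]
wrist_force: [0.4, 0.1, 0.8]
finger_gap: 86.6
finger_force: 0.0
```

>>> {"api": "move_arm", "payload": {"increments": [[1, [0.9, 0.8, 0], 0], [1, [0.9, 0.8, 0], 0], [1, [0.9, 0.8, 0], 0], [1, [0.9, 0.8, 0], 0], [1, [0.9, 0.8, 0], 0], [1, [0.9, 0.8, 0], 0], [1, [0.9, 0.8, 0], 0], [1, [0, 0, 0], 0]]}}

```text
t: 38.02
tcp_pos: [496.7, 272.3, 207.2]
tcp_rot: [[-0.969, 0.247, -0.002], [0.247, 0.969, 0.0], [0.002, -0.0, -1.0]]
wrist_force: [-0.2, -0.5, -0.0]
finger_gap: 87.1
finger_force: 0.0
```

```bash
python3 go.py; python3 - <<'E'
from station import bot
from h import *
for n in('top','scene'):
    c=bot.capture(n); S=3; im=cv2.resize(c['frame'][:,:,::-1],None,fx=S,fy=S,interpolation=cv2.INTER_CUBIC)
    for x,y,z in [(686.7,-10,123),(455,-45.5,113),(446.8,-309.7,105)]: cv2.polylines(im,[np.round(proj(c,circ(x,y,19,z))*S).astype(int)],True,(0,0,255),1)
    for P in [circ(455,-45.5,50,6),rect(686.7,-10,134,80,np.radians(11.2),6),rect(446.8,-309.7,90,90,np.radians(35.6),6)]: cv2.polylines(im,[np.round(proj(c,P)*S).astype(int)],True,(0,255,0),1)
    cv2.imwrite(f'pics/f_{n}.png',im[190:790,600:1400] if n=='top' else im[380:960,250:1050])
E
```

```text
t 38.02 p [496.7 272.3 207.2] gap 87.1 ff 0.0 wf [-0.2 -0.5 -0. ] tilt [-0.002  0.   ] q1,6 [ 0.36 -0.96]
```

View pics/f_top.png

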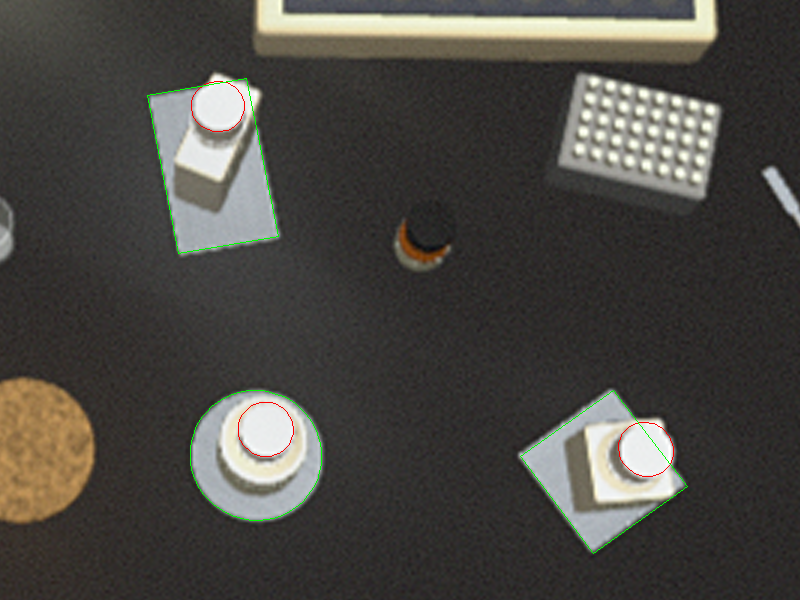

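View pics/f_scene.png

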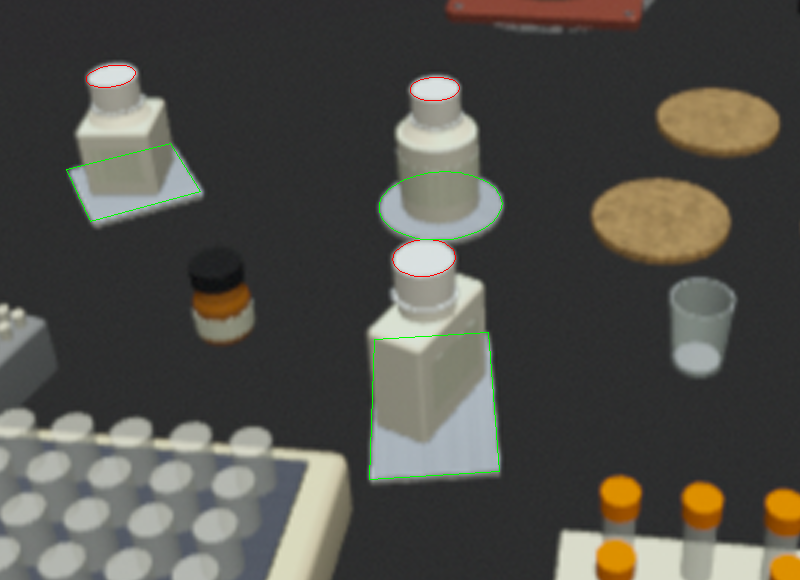

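All three bottles stand upright: every cap lies within about 1-2 mm of its predicted circle over its own plate's centre. The jar and beaker haven't moved, and the gripper is clear. Handing in.

```bash
python3 -c "
from station import bot
print(bot.hand_in())"
```

```text
the job is handed in; nothing more can be done
None
```

The job is handed in at about 38 s of the 109 s allowed, though no verdict came back: each bottle stands upright on the plate of its own shape, within about 2 mm of centre by the cameras.

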